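# Set the banding turntable's speed and start it

## Robot

A 7-joint arm with a two-finger parallel gripper is mounted at the origin on a cart in front of the work surface, level with it; the furniture and walls round the work are solid. World frame = base frame: x ahead of the robot, y to its left, z up, the work surface at z = 0. Lengths are in m, angles in rad, forces in N, time in s.
With the tool pointing down it reaches from about 0.4 to 0.875 m from the base axis. Payload 19.3 kg.
Tool frame: the origin (TCP) lies at the centre of the arm's flange, where the gripper is bolted on; the fingertips stand 173 mm ahead of it and the grasp point (between the pads) lies 155 mm ahead of it; x points along the fingers, y is the direction in which the jaws open and shut, and the axes are right-handed (so a half turn about x gives the same grasp; the last joint's range is limited). The gripper opens to 85 mm and grips with 20 to 120 N. Pads are 22 mm wide; open, the fingers measure 114 mm over their backs; the gripper's body (76 mm by 85 mm) begins 54 mm behind the grasp point. The pads swing forward as they close: fully open they stand 13 mm farther back than shut.
Start: joints at [-1.387, 0.521, -0.036, 1.599, 0.021, 1.021, -0.113], TCP at [0.157, 0.605, 0.405] pointing down, gripper open.
Joint ranges: [-2.91, 2.91], [-0.3, 2.13], [-1.5, 1.42], [0.17, 2.43], [-1.26, 4.41], [0.16, 1.93], [-2.52, 2.52]. Speed limits (rad/s): [1.89, 1.89, 2.39, 2.39, 3.01, 3.01, 3.01].

## Interface

Orientations are given as a rotation vector (axis times angle).
In Python, from rig import ctrl gives the robot as it stands.
- The arm moves only by the tool apply_moves, never from a script. Its argument "deltas" is a list that holds one entry, the list of rows, each a list of 5 numbers: the finger opening in mm, from 0 to 85.4, then the shift along the tool's x, y, z in mm, then the turn about the tool's x in rad. In form: [[[grip, x, y, z, roll], ...]]. A call has exactly 5 rows; each row shifts and turns the commanded pose from where the row before left it, along the tool's axes as they then stand; what a row does not reach is not made up. A row lasts 1/12 s, in which the tool goes at most 41.7 mm and 7.16 degrees, less where a joint would pass 70% of its speed; a pose out of reach is approached as far as the arm can. A call is refused whole if a number of a shift passes 41.7 or a number of a turn 0.125, either way. A call with a gripper value outside its range is refused whole. The fingers move at their own pace and stop on an object; the grip force is fixed at half the most. Time passes only in rows, so rows that do not move let the fingers close, or fill a call up. It gives the time, the measured TCP pose, the force and the opening at its end, in the units of the state.
- ctrl.state(): the state, without advancing time (a new reading comes with each control period).
- ctrl.snapshot(name): name is "side" or "top"; returns a dict with "color" (480x640x3 uint8, red, green, blue), "fx", "fy", "cx", "cy" (pixels), "k1" (the pictures are not rectified: a ray, as slopes to the right and down, at radius r is drawn at 1 + k1 r^2 times it, then the intrinsics apply), "rvec" (rotation vector, rad) and "tvec" (3), from world to camera coordinates, as OpenCV has them. Camera axes: x right, y down, z forward; pixel columns grow to the right and rows downward; lengths in m; the calibration is good to about 2 mm. A picture is of the moment at which its call begins. There is no depth.
- ctrl.finish_job(): hands the job in, once; it reports no verdict.
Trained networks look in the newest picture that a camera, given by its name, has taken for a name from the list of things; names that differ only in an ending like _2 or _b are one class to them, and where a whole thing is asked for, a point or a joint stands for the part that bears it (a point fixed in the world has none). Each returns a list of dicts, best first, with "p" (0 to 1); they miss things now and then, are a little off and sometimes report something else, mostly with a low value. They report only what shows in the picture. A call takes as long as a camera call. They do not tell look-alikes from the thing itself.
- ctrl.boxes_of(camera, thing): "at" ([x, y, z] in m, in world coordinates, good to about 4 mm: the middle of the surface that is visible of it).
The state is a dict: "time": time; "joint_positions": joint angles; "joint_velocities": joint speeds; "tau": joint torques, N m; "tool_pos": TCP position; "tool_rot": TCP orientation; "ft_force": force on the tool from outside, world axes, zero at the start; "ft_torque": the same for the moment, N m; "grip_width": opening from 0.0 (shut) to 1.0 (fully open).
Only numpy, scipy, OpenCV 4.12 (cv2) and the standard library are available. Lean on these libraries where they do the work, as an engineer would, in place of code of your own. Each camera call takes 0.05 s, during which the arm holds its last target.

## Task

On the white banding turntable, push the black selector lever round with a fingertip, click by click, until it points at the orange pip and rests there in its click. Then press the green start key down and let it come up again. Only push and press: do not pinch the lever, do not press the key before the lever is set, and leave the gold tin on the plate and everything else on the table where it is.

Things in the scene. Friction and masses are not known exactly. Their poses are not given: they have to be found in the camera images.
- bander: white banding turntable, fixed: a box 310 (its x) x 210 (its y) mm, with a black panel (light grey disc round the selector) 72 mm above the table and at its back a steel plate (88 mm across, 85 mm above the table) with a gold tin on it. Origin: middle of the underside, on the table; x axis from panel (robot's side) to plate, z up. Selector axis at (-55, 0) mm, plate at (98, 0) mm, green key at (-125, -58) mm
- selector_axis (a point): point on the panel's surface (72 mm above the table) on the upright axis about which the selector turns
- selector (a joint): angle of the lever, rad: 0 pointing along the turntable's +x, positive clockwise from above. Seven spring clicks 0.524 apart, -1.571 to 1.571, each with a pip; stops at +-1.66. Starts in one of the three middle clicks (rarely balanced between two). Takes about 3 N at 45 mm from the axis; half-way to the next click (0.26 rad) it snaps forward from the finger into it and stays there
- lever_push (a point): middle of the lever where a fingertip can push it: on its midline, 46 mm from the axis, 16 mm above the panel. The lever is a black upright bar with a white line on top, from 58 mm ahead of the axis to 18 mm behind it, 15 mm wide, its sides flat from 4 to 27 mm above the panel, with a 4 mm rib on top up to 32 mm; round the axis is a hub 42 mm across, 20 mm high
- pointer (a point): point straight ahead of the lever's nose, 72 mm from the selector's axis and 2 mm above the panel: it comes over a pip when the lever points at that pip
- pip_orange: the one orange pip, a flat disc 10 mm across and 2 mm high on the panel, 72 mm from the selector's axis; origin at the middle of its underside. The six other pips are white. It marks one of the two outermost clicks on either side (selector at -1.571, -1.047, 1.047 or 1.571)
- start (a joint): travel of the green start key, m: 0 up, 0.006 fully down; it is sprung (1.2 N to start, 4 N fully down) and comes up by itself
- start_top (a point): middle of the top of the green start key (26 mm across, top 22 mm above the panel; the black collar round it is 42 mm across and 12 mm high); pressed straight down
- tin_mid (a point): centre of the round gold tin (66 mm across, 22 mm high) that stands on the turntable's plate, to be left there
- tin_b_mid (a point): centre of a second such gold tin, on the table to the right, to be left alone
- lid_mid (a point): centre of a loose gold tin lid (69 mm across, 7 mm high) on the table to the right, to be left alone
- labels_mid (a point): centre of a roll of white labels lying flat (83 mm across, 40 mm high) to the left, to be left alone
- jar_mid (a point): centre of a jar with an orange lid (83 mm across, 83 mm high) to the left, to be left alone
Not all that is in view belongs to the job. What is shaped like the part that bears tin_mid but blue is not meant.

How it is judged:
By the outcome, as a careful person would: the job done as asked, in the order asked, and still so for the second after the job is handed in, with the robot touching nothing.
It also fails if it takes over 54 s, if anything falls off the work surface, if the arm or the gripper's body presses on something with over 40 N, if the wrist force passes 120 N, or if a joint passes its speed limit or range.

## Working session

There is one attempt and no reset: what is moved stays moved. The work goes in short steps, Python scripts to look and compute and a tool call to move; the robot and the scene stay as the last step left them, time stands still between calls to the robot, and variables do not carry over. Pictures are saved under pics/ and viewed, and the job is handed in when it is done.

Besides the shell and the picture viewer there is one more tool, called after "Request:" in YAML: its name, and indented under it one key for each argument. apply_moves: Moves the arm, as the interface text tells. Its arguments: {"type":"object","properties":{"deltas":{"type":"array","items":{"type":"array","items":{"type":"array","items":{"type":"number"}}}}},"required":["deltas"]}

```bash
mkdir -p pics; ls
cat > h.py <<'E'
import numpy as np,cv2
from rig import ctrl
def snap(n,f):
    s=ctrl.snapshot(n); cv2.imwrite('pics/'+f,s['color'][:,:,::-1]); return s
def cam(s):
    K=np.array([[s['fx'],0,s['cx']],[0,s['fy'],s['cy']],[0,0,1.]]); d=np.array([s['k1'],0,0,0.])
    return K,d,np.array(s['rvec'],float),np.array(s['tvec'],float)
def proj(s,P):
    K,d,r,t=cam(s); return cv2.projectPoints(np.array(P,float).reshape(-1,3),r,t,K,d)[0].reshape(-1,2)
def back(s,uv,z):
    K,d,r,t=cam(s); q=cv2.undistortPoints(np.array(uv,float).reshape(-1,1,2),K,d).reshape(-1,2)
    R=cv2.Rodrigues(r)[0]; C=-R.T@t
    D=np.c_[q,np.ones(len(q))]@R
    return C+D*((z-C[2])/D[:,2])[:,None]
E
python3 - <<'E'
from h import *
st=ctrl.state()
for k,v in st.items(): print(k,np.round(v,4))
for n in('top','side'):
    s=snap(n,n+'0.png'); print(n,s['fx'],s['k1'],np.round(-cv2.Rodrigues(np.array(s['rvec']))[0].T@s['tvec'],3))
    for t in['bander','lever_push','pip_orange','start_top','tin_mid','selector','jar_mid','labels_mid']:
        print(t,[(np.round(b['at'],4).tolist(),round(b['p'],2)) for b in ctrl.boxes_of(n,t)])
E
```

```text
pics
time 0.0
joint_positions [-1.3872  0.522  -0.0363  1.6     0.0212  1.0211 -0.1128]
joint_velocities [-0.0015 -0.0004  0.0017 -0.0008  0.002   0.0009  0.0016]
tau [ 6.00000e-04 -9.27099e+01  1.98010e+00 -3.69930e+01  1.78000e-02
  8.20000e-03 -0.00000e+00]
tool_pos [0.1569 0.6048 0.4041]
tool_rot [ 0.1983  1.5617 -0.2001]
ft_force [-0.8195  0.5732  0.1517]
ft_torque [-0.0413  0.0393  0.0235]
grip_width 1.0035
top 440.72038752849704 -0.04960724099229416 [ 0.36  -0.025  1.203]
bander [([0.6143, -0.0161, 0.072], 0.84)]
lever_push [([0.5861, -0.0222, 0.0996], 0.67)]
pip_orange []
start_top [([0.5093, -0.078, 0.096], 0.5)]
tin_mid [([0.6866, -0.1919, 0.021], 0.89), ([0.7323, -0.0055, 0.1043], 0.8), ([0.7341, 0.1776, 0.0165], 0.74)]
selector [([0.5885, -0.02, 0.0992], 0.72)]
jar_mid [([0.5942, 0.384, 0.0826], 0.92)]
labels_mid [([0.4565, 0.4072, 0.0421], 0.82)]
side 443.70942648462466 -0.027542607936895645 [ 0.035 -0.789  0.74 ]
bander [([0.5901, -0.0602, 0.0695], 0.96)]
lever_push []
pip_orange []
start_top [([0.5151, -0.0856, 0.0909], 0.47), ([0.5918, 0.3658, 0.0602], 0.33)]
tin_mid [([0.728, -0.014, 0.1063], 0.7), ([0.6804, -0.2029, 0.0188], 0.68), ([0.732, 0.1771, 0.017], 0.57)]
selector [([0.5894, -0.0324, 0.0913], 0.63)]
jar_mid [([0.5881, 0.3646, 0.0598], 0.56)]
labels_mid [([0.4505, 0.3862, 0.0368], 0.55), ([0.5899, -0.0582, 0.0695], 0.28)]
```

View pics/top0.png

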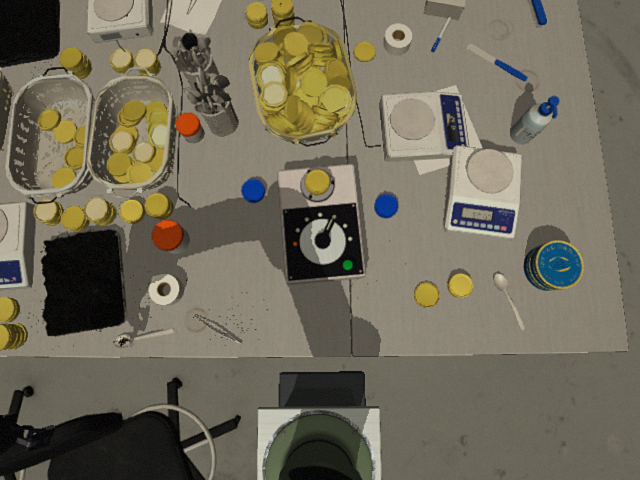

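View pics/side0.png

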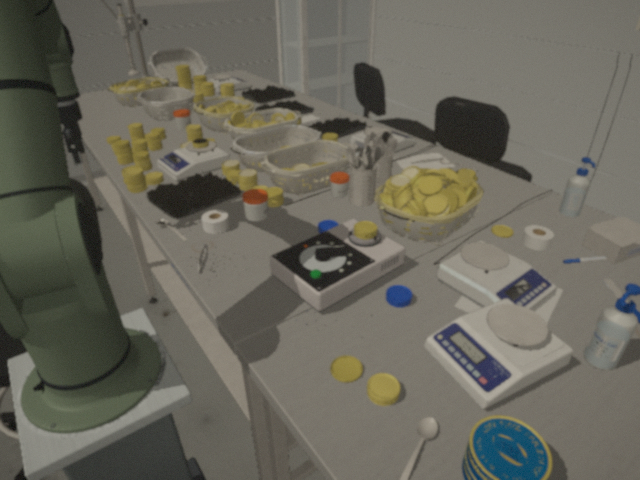

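Run:
```python
import cv2
a=cv2.imread('pics/top0.png'); cv2.imwrite('pics/top0c.png',cv2.resize(a[100:290,250:410],None,fx=3.1,fy=3.1,interpolation=2))
a=cv2.imread('pics/side0.png'); cv2.imwrite('pics/side0c.png',cv2.resize(a[170:330,330:560],None,fx=3.4,fy=3.4,interpolation=2))
```

```text
(no output)
```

View pics/top0c.png

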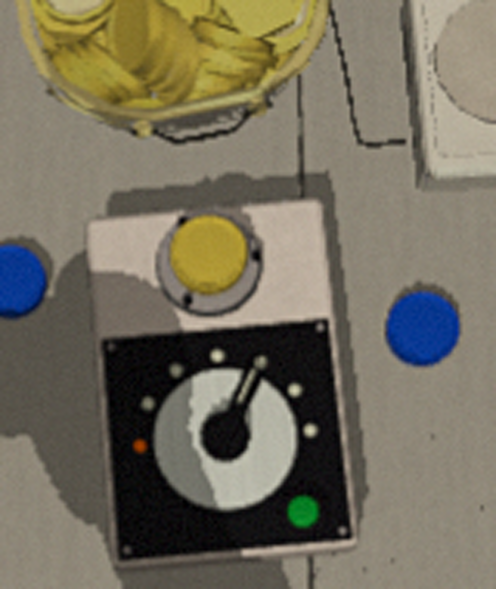

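View pics/side0c.png

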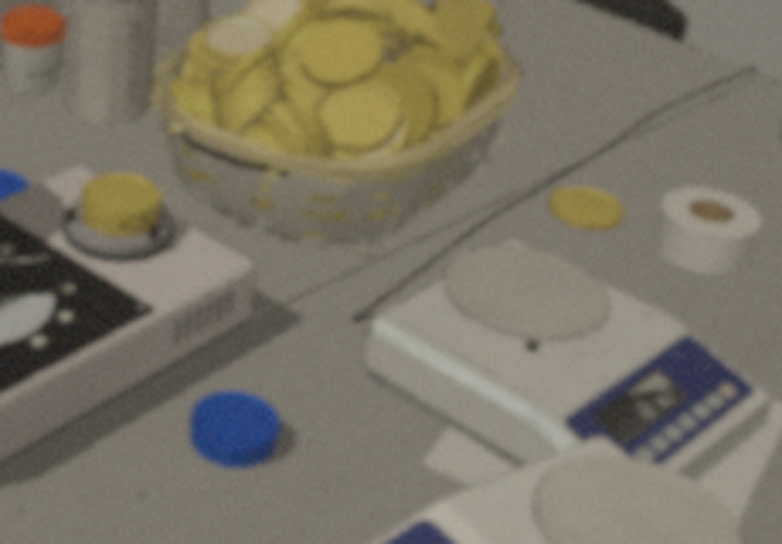

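Top picture: the lever (crop 250,375) points at the fifth pip from the left, +0.524. The orange pip is the leftmost (140,446), so the target is -1.571, four clicks counter-clockwise. Next I fit the turntable pose to the pips, key and plate.

Run:
```python
from h import *
from scipy.optimize import least_squares
from scipy.spatial.transform import Rotation as Ro
s=ctrl.snapshot('top')
px=np.array([(140,446),(148,404),(176,370),(217,356),(260,362),(294,390),(310,430),(302,511),(103,340),(327,320)],float)/3.1+[250,100]-0.3
# angles: -pi/2.. ; x=cos, y=-sin(angle) 
a=np.radians(np.arange(-90,91,30))
L=np.c_[-55+72*np.cos(a),-72*np.sin(a),np.full(7,74)]
L=np.r_[L,[[-125,-58,94]]]/1000
def f(p,n=8):
    c,q=np.cos(p[2]),np.sin(p[2]); W=np.c_[p[0]+c*L[:,0]-q*L[:,1],p[1]+q*L[:,0]+c*L[:,1],L[:,2]]
    return (proj(s,W)-px[:n]).ravel()
r=least_squares(f,[0.63,-0.02,0.],x_scale=[.01,.01,.1]); print(r.x,np.round(r.fun,1))
x,y,t=r.x
def W(l): 
    c,q=np.cos(t),np.sin(t); return np.round([x+c*l[0]-q*l[1],y+q*l[0]+c*l[1]],4)
for n,l in dict(axis=(-.055,0),plate=(.098,0),key=(-.125,-.058)).items(): print(n,W(l))
R=Ro.from_rotvec(ctrl.state()['tool_rot']).as_matrix(); print(np.round(R,3))
```

```text
[ 0.63370631 -0.01073211  0.08043501] [-0.1 -0.  -0.1 -0.2 -0.   0.1  0.  -0.1  0.1  0.2  0.  -0.  -0.1  0.1
  0.3 -0.1]
axis [ 0.5789 -0.0152]
plate [ 0.7314 -0.0029]
key [ 0.5138 -0.0786]
[[-0.     0.251  0.968]
 [-0.     0.968 -0.251]
 [-1.    -0.    -0.   ]]
```

Request:
apply_moves:
  deltas:
    - [[0,0,-26.8,30.1,0],[0,0,-26.8,30.1,0],[0,0,-26.8,30.1,0],[0,0,-26.8,30.1,0],[0,0,-26.8,30.1,0]]

```text
time: 1.37
tool_pos: [0.2696, 0.4357, 0.4048]
tool_rot: [0.199, 1.562, -0.199]
ft_force: [1.3, 1.1, -0.3]
grip_width: 0.297
```

Request:
apply_moves:
  deltas:
    - [[0,0,-26.8,30.1,0],[0,0,-26.8,30.1,0],[0,0,-26.8,30.1,0],[0,0,-26.8,30.1,0],[0,0,-26.8,30.1,0]]

```text
time: 1.78
tool_pos: [0.3817, 0.2682, 0.405]
tool_rot: [0.2, 1.561, -0.199]
ft_force: [1.6, 0.8, 0.6]
grip_width: 0.002
```

Request:
apply_moves:
  deltas:
    - [[0,0,-26.8,30.1,0],[0,0,-26.8,30.1,0],[0,0,-26.8,30.1,0],[0,0,-26.8,30.1,0],[0,0,-26.8,30.1,0]]

```text
time: 2.2
tool_pos: [0.4938, 0.1005, 0.405]
tool_rot: [0.2, 1.561, -0.199]
ft_force: [1.4, 0.8, 0.2]
grip_width: -0.0
```

Request:
apply_moves:
  deltas:
    - [[0,0,-26.8,30.1,0],[0,0,-26.8,30.1,0],[0,0,-26.8,30.1,0],[0,0,-26.8,30.1,0],[0,0,-26.8,30.1,0]]

```text
time: 2.62
tool_pos: [0.6058, -0.0669, 0.4048]
tool_rot: [0.199, 1.561, -0.199]
ft_force: [-0.2, 1.0, -0.0]
grip_width: -0.0
```

Request:
apply_moves:
  deltas:
    - [[0,30,0,0,0.1],[0,30,0,0,0.09],[0,30,0,0,0],[0,25,0,0,0],[0,0,0,0,0]]

```text
time: 3.03
tool_pos: [0.6038, -0.0647, 0.2853]
tool_rot: [0.347, 1.549, -0.349]
ft_force: [-0.3, 1.4, -0.3]
grip_width: -0.001
```

Run:
```python
from h import *
for n,c in(('side',(190,310,240,420)),('top',(100,290,250,410))):
    s=snap(n,n+'1.png'); a=s['color'][c[0]:c[1],c[2]:c[3],::-1]
    cv2.imwrite(f'pics/{n}1c.png',cv2.resize(a,None,fx=3.1,fy=3.1,interpolation=2))
    if n=='side':
        st=ctrl.state(); p=np.array(st['tool_pos']); print(p)
        for d in(.155,.160,.173,.186): print(d,(proj(s,p-[0,0,d])[0]-[240,190])*3.1)
```

```text
[ 0.60451806 -0.06496717  0.28802869]
0.155 [314.45172177 164.15892037]
0.16 [314.34028837 169.35470089]
0.173 [314.05294972 182.74383385]
0.186 [313.76901578 195.96225047]
```

View pics/side1c.png

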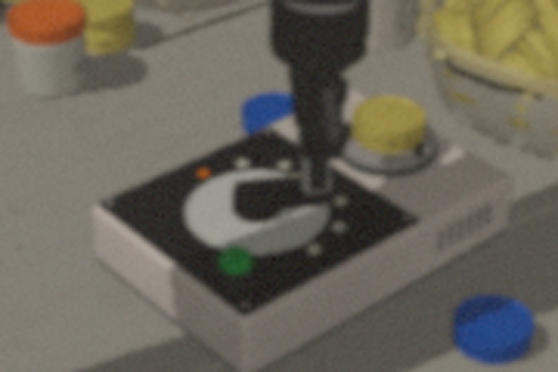

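View pics/top1c.png

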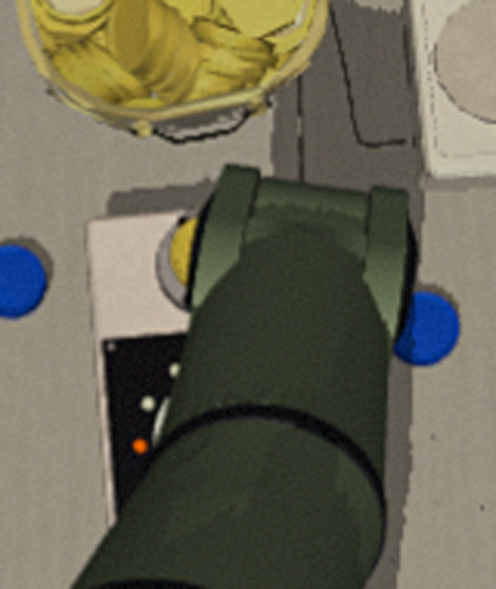

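The side picture shows the closed tip at crop (316,192), matching the 173 mm length, just to the clockwise side of the lever. I'll descend beside it.

Request:
apply_moves:
  deltas:
    - [[0,8,0,0,0],[0,8,0,0,0],[0,8,0,0,0],[0,3,0,0,0],[0,0,0,0,0]]

```text
time: 3.55
tool_pos: [0.6049, -0.065, 0.262]
tool_rot: [0.348, 1.544, -0.348]
ft_force: [0.8, 0.1, 0.2]
grip_width: 0.0
```

```bash
cat > loc.py <<'E'
from h import *
from scipy.spatial.transform import Rotation as Ro
def loc():
    st=ctrl.state(); p=np.array(st['tool_pos']); R=Ro.from_rotvec(st['tool_rot']).as_matrix()
    d=p[:2]-[0.5789,-0.0152]; r=np.hypot(*d); hz=np.arctan2(R[1,2],R[0,2])
    # lever-frame coords if touching with d=7.5+14.5 offset
    print('p',np.round(p,4),'r',round(r*1e3,1),'finger sel ang',round(0.0804-np.arctan2(d[1],d[0]),3),'z sel ang',round(0.0804-hz,3),
     'contact sel (half 14.5/11)',[round(0.0804-np.arctan2(d[1],d[0])-np.arcsin((7.5+h)/1e3/r),3) for h in(14.5,11)],'F',np.round(st['ft_force'],1),'t',st['time'])
    return p,R,st
if __name__=='__main__': loc()
E
python3 loc.py
```

```text
p [ 0.6049 -0.065   0.262 ] r 56.1 finger sel ang 1.17 z sel ang 0.524 contact sel (half 14.5/11) [np.float64(0.768), np.float64(0.835)] F [0.8 0.1 0.2] t 3.55
```

Request:
apply_moves:
  deltas:
    - [[0,0,5,0,0],[0,0,3,0,0],[0,0,2,0,0],[0,0,2,0,0],[0,0,0,0,0]]

```text
time: 3.97
tool_pos: [0.6104, -0.0536, 0.2629]
tool_rot: [0.348, 1.542, -0.347]
ft_force: [0.3, 0.6, -1.0]
grip_width: -0.001
```

```bash
python3 loc.py
```

```text
p [ 0.6104 -0.0536  0.2629] r 49.7 finger sel ang 0.964 z sel ang 0.524 contact sel (half 14.5/11) [np.float64(0.505), np.float64(0.582)] F [ 0.3  0.6 -1. ] t 3.9667
```

Request:
apply_moves:
  deltas:
    - [[0,0,4.6,2.0,-0.1],[0,0,4.6,2.0,-0.1],[0,0,4.6,2.0,-0.1],[0,0,4.6,2.0,-0.1],[0,0,0,0,0]]

```text
time: 4.38
tool_pos: [0.6235, -0.0384, 0.2628]
tool_rot: [0.03, 1.57, -0.029]
ft_force: [0.8, 0.2, 1.0]
grip_width: 0.003
```

```bash
python3 loc.py
```

```text
p [ 0.6235 -0.0384  0.2628] r 50.2 finger sel ang 0.56 z sel ang 0.119 contact sel (half 14.5/11) [np.float64(0.106), np.float64(0.182)] F [0.8 0.2 1. ] t 4.3833
```

```bash
cat > look.py <<'E'
from loc import *
import sys
i=sys.argv[1]
s=snap('side',f'side{i}.png')
a=np.ascontiguousarray(s['color'][190:310,240:420,::-1]); cv2.imwrite(f'pics/side{i}c.png',cv2.resize(a,None,fx=3.1,fy=3.1,interpolation=2))
loc()
E
python3 look.py 2
```

```text
p [ 0.6232 -0.0389  0.2628] r 50.2 finger sel ang 0.573 z sel ang 0.125 contact sel (half 14.5/11) [np.float64(0.119), np.float64(0.195)] F [-0.1  0.2  0.4] t 4.4333
```

View pics/side2c.png

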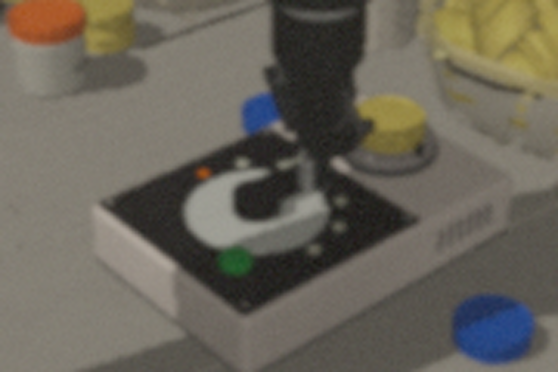

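The lever has moved on behind the finger and the pip side is clear. I'll carry on round the arc.

Request:
apply_moves:
  deltas:
    - [[0,0,4.6,2.0,-0.1],[0,0,4.6,2.0,-0.1],[0,0,4.6,2.0,-0.1],[0,0,4.6,2.0,-0.1],[0,0,0,0,0]]

```text
time: 4.85
tool_pos: [0.629, -0.0196, 0.2627]
tool_rot: [-0.281, 1.553, 0.281]
ft_force: [-0.2, 0.7, -0.4]
grip_width: -0.002
```

```bash
python3 loc.py
```

```text
p [ 0.629  -0.0196  0.2627] r 50.3 finger sel ang 0.168 z sel ang -0.278 contact sel (half 14.5/11) [np.float64(-0.285), np.float64(-0.209)] F [-0.2  0.7 -0.4] t 4.85
```

Request:
apply_moves:
  deltas:
    - [[0,0,4.6,2.0,-0.1],[0,0,4.6,2.0,-0.1],[0,0,4.6,2.0,-0.1],[0,0,4.6,2.0,-0.1],[0,0,0,0,0]]

```text
time: 5.27
tool_pos: [0.6269, -0.0, 0.2626]
tool_rot: [-0.591, 1.489, 0.591]
ft_force: [-0.9, -0.8, -0.2]
grip_width: 0.001
```

```bash
python3 look.py 3
```

```text
p [ 6.270e-01 -5.000e-04  2.627e-01] r 50.3 finger sel ang -0.216 z sel ang -0.67 contact sel (half 14.5/11) [np.float64(-0.669), np.float64(-0.593)] F [ 0.5 -0.9 -0.3] t 5.3167
```

View pics/side3c.png

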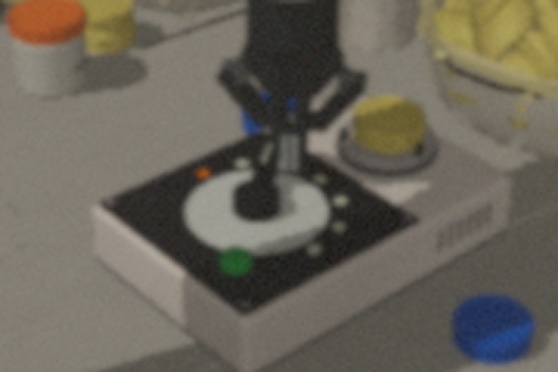

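The lever points to about -0.6, with the finger on its right-hand face. I'll keep going.

Request:
apply_moves:
  deltas:
    - [[0,0,4.6,2.0,-0.1],[0,0,4.6,2.0,-0.1],[0,0,4.6,2.0,-0.1],[0,0,4.6,2.0,-0.1],[0,0,0,0,0]]

```text
time: 5.73
tool_pos: [0.6173, 0.0175, 0.2626]
tool_rot: [-0.897, 1.378, 0.898]
ft_force: [-0.9, -0.7, -0.6]
grip_width: -0.006
```

```bash
python3 look.py 4
```

```text
p [0.6176 0.017  0.2627] r 50.3 finger sel ang -0.614 z sel ang -1.069 contact sel (half 14.5/11) [np.float64(-1.066), np.float64(-0.99)] F [ 0.2  0.  -0.6] t 5.7833
```

View pics/side4c.png

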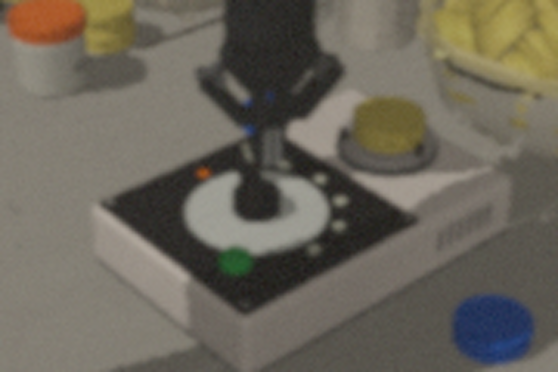

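Request:
apply_moves:
  deltas:
    - [[0,0,4.6,2.0,-0.1],[0,0,4.6,2.0,-0.1],[0,0,4.6,2.0,-0.1],[0,0,0,0,0],[0,0,0,0,0]]

```text
time: 6.2
tool_pos: [0.6066, 0.026, 0.2623]
tool_rot: [-1.116, 1.266, 1.118]
ft_force: [-0.7, -1.0, -0.3]
grip_width: 0.003
```

```bash
python3 look.py 5
```

```text
p [0.6066 0.026  0.2623] r 49.7 finger sel ang -0.898 z sel ang -1.367 contact sel (half 14.5/11) [np.float64(-1.357), np.float64(-1.28)] F [-0.3 -1.  -1.2] t 6.25
```

View pics/side5c.png

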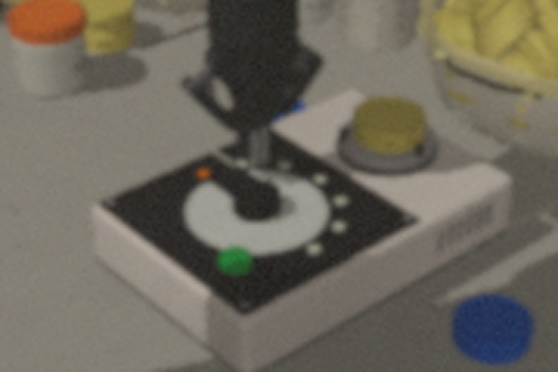

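The lever has snapped onto the orange pip, pointing at crop (204,173), with a gap to the finger. I'll back off and lift.

Request:
apply_moves:
  deltas:
    - [[0,0,-4,0,0],[0,-20,0,0,0],[0,-25,0,0,0],[0,-20,0,0,0],[0,0,0,0,0]]

```text
time: 6.67
tool_pos: [0.6116, 0.0271, 0.3312]
tool_rot: [-1.123, 1.26, 1.119]
ft_force: [0.4, -0.3, -0.1]
grip_width: -0.0
```

Run:
```python
from loc import *
p,R,st=loc()
for T in([0.5138,-0.0786,p[2]],): print(np.round(R.T@(np.array(T)-p)*1e3,1))
```

```text
p [0.6116 0.0271 0.3312] r 53.5 finger sel ang -0.832 z sel ang -1.372 contact sel (half 14.5/11) [np.float64(-1.256), np.float64(-1.185)] F [ 0.4 -0.3 -0.1] t 6.6667
[  -0.4   84.6 -116.5]
```

Request:
apply_moves:
  deltas:
    - [[0,0,21.2,-29.1,0],[0,0,21.2,-29.1,0],[0,0,21.2,-29.1,0],[0,0,21.2,-29.1,0],[0,0,0,0,0]]

```text
time: 7.08
tool_pos: [0.5112, -0.0844, 0.3263]
tool_rot: [-1.115, 1.273, 1.117]
ft_force: [1.2, -1.2, -0.4]
grip_width: 0.002
```

```bash
python3 look.py 6
python3 - <<'E'
from loc import *
p,R,st=loc()
print(np.round(R.T@(np.array([0.5138,-0.0786,0.267])-p)*1e3,1))
s=snap('top','top6.png'); cv2.imwrite('pics/top6c.png',cv2.resize(s['color'][100:290,250:410,::-1],None,fx=3.1,fy=3.1,interpolation=2))
E
```

```text
p [ 0.5131 -0.0816  0.3268] r 93.5 finger sel ang 2.432 z sel ang -1.366 contact sel (half 14.5/11) [np.float64(2.194), np.float64(2.233)] F [ 1.1  1.  -0.4] t 7.1333
p [ 0.5131 -0.0816  0.3268] r 93.5 finger sel ang 2.432 z sel ang -1.366 contact sel (half 14.5/11) [np.float64(2.194), np.float64(2.233)] F [ 1.1  1.  -0.4] t 7.1333
[59.8 -0.5  3.2]
```

View pics/side6c.png

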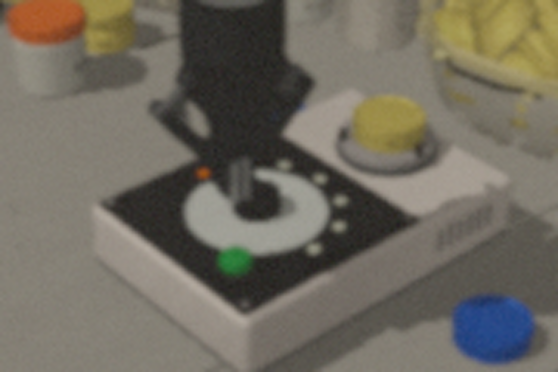

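View pics/top6c.png

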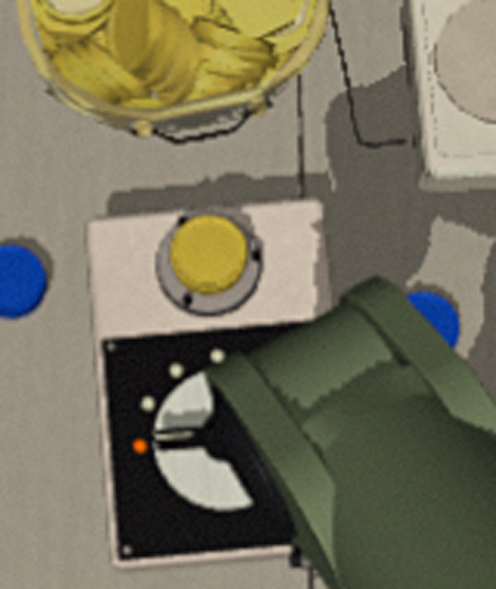

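The top picture shows the lever (crop 175,437) pointing at the orange pip (140,446). Now I descend over the key.

Request:
apply_moves:
  deltas:
    - [[0,20,0,0,0],[0,20,0,0,0],[0,8,0,0,0],[0,4,0,0,0],[0,0,0,0,0]]

```text
time: 7.6
tool_pos: [0.515, -0.0763, 0.2753]
tool_rot: [-1.124, 1.261, 1.126]
ft_force: [-1.0, -0.2, -0.2]
grip_width: -0.001
```

```bash
python3 look.py 7
python3 - <<'E'
from loc import *
p,R,st=loc()
print(np.round(R.T@(np.array([0.5138,-0.0786,0.267])-p)*1e3,1))
E
```

```text
p [ 0.515  -0.0765  0.2759] r 88.5 finger sel ang 2.457 z sel ang -1.376 contact sel (half 14.5/11) [np.float64(2.206), np.float64(2.247)] F [0.3 0.3 0.4] t 7.65
p [ 0.515  -0.0765  0.2759] r 88.5 finger sel ang 2.457 z sel ang -1.376 contact sel (half 14.5/11) [np.float64(2.206), np.float64(2.247)] F [0.3 0.3 0.4] t 7.65
[ 8.9  1.  -2.3]
```

View pics/side7c.png

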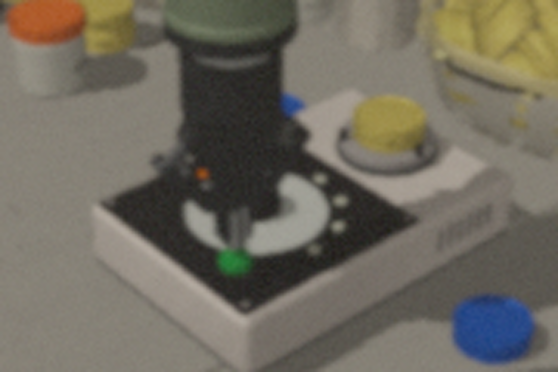

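Request:
apply_moves:
  deltas:
    - [[0,3,0.5,-2,0],[0,3,0,0,0],[0,3,0,0,0],[0,0,0,0,0],[0,0,0,0,0]]

```text
time: 8.07
tool_pos: [0.5139, -0.0794, 0.2667]
tool_rot: [-1.124, 1.261, 1.124]
ft_force: [-0.3, -0.8, 1.1]
grip_width: 0.001
```

Request:
apply_moves:
  deltas:
    - [[0,2,0,0,0],[0,2,0,0,0],[0,1,0,0,0],[0,0,0,0,0],[0,0,0,0,0]]

```text
time: 8.48
tool_pos: [0.5139, -0.0793, 0.2617]
tool_rot: [-1.124, 1.261, 1.124]
ft_force: [0.7, -1.4, 3.6]
grip_width: 0.0
```

Request:
apply_moves:
  deltas:
    - [[0,0.7,0,0,0],[0,0.7,0,0,0],[0,0,0,0,0],[0,0,0,0,0],[0,0,0,0,0]]

```text
time: 8.9
tool_pos: [0.514, -0.0792, 0.2611]
tool_rot: [-1.125, 1.261, 1.124]
ft_force: [-4.4, -2.7, 22.5]
grip_width: -0.003
```

The key has bottomed: 22.5 N, with the measured travel stopped. I'll release it.

Request:
apply_moves:
  deltas:
    - [[0,-2,0,0,0],[0,-4,0,0,0],[0,-8,0,0,0],[0,-25,0,0,0],[0,-35,0,0,0]]

```text
time: 9.32
tool_pos: [0.5131, -0.0788, 0.3339]
tool_rot: [-1.123, 1.263, 1.128]
ft_force: [0.6, 0.6, 0.8]
grip_width: -0.0
```

Request:
apply_moves:
  deltas:
    - [[0,-40,0,0,0],[0,0,40,0,0],[0,0,40,0,0],[0,0,40,0,0],[0,0,0,0,0]]

```text
time: 9.73
tool_pos: [0.3886, -0.0652, 0.3735]
tool_rot: [-1.125, 1.268, 1.127]
ft_force: [1.6, 0.1, 1.0]
grip_width: 0.005
```

```bash
python3 look.py 8
python3 - <<'E'
from loc import *
s=snap('top','top8.png'); cv2.imwrite('pics/top8c.png',cv2.resize(s['color'][100:290,250:410,::-1],None,fx=3.1,fy=3.1,interpolation=2))
E
```

```text
p [ 0.3918 -0.0657  0.3743] r 193.8 finger sel ang 2.958 z sel ang -1.375 contact sel (half 14.5/11) [np.float64(2.844), np.float64(2.863)] F [ 1.2 -0.8  0.3] t 9.7833
```

View pics/side8c.png

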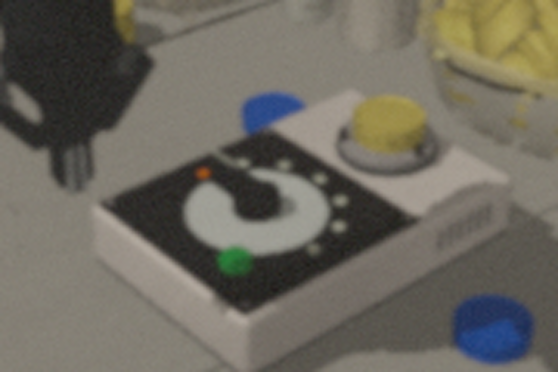

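View pics/top8.png

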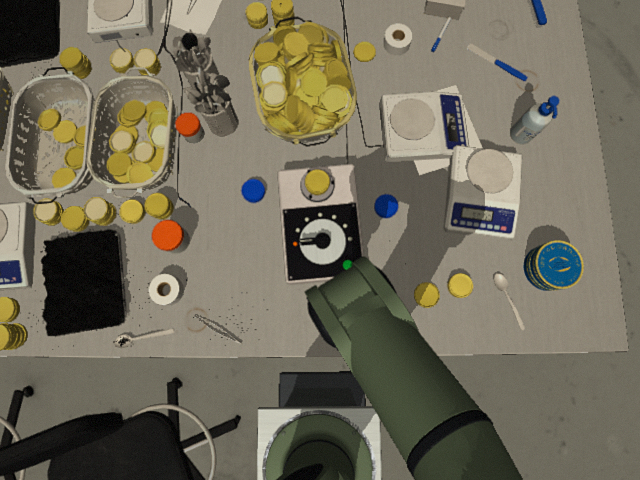

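The lever points at the orange pip (295,244), the key looks up as before, the tin (317,181) and loose things are where they were, and the arm is clear. I'm handing in.

```bash
python3 -c "
from rig import ctrl
print(ctrl.finish_job())"
```

```text
the job is handed in; nothing more can be done
None
```

The lever is set on the orange pip and the start key has been pressed and let up. I handed the job in at about 9.8 s; no verdict was reported.

- **Lever:** I pushed it with the closed fingertip four clicks counter-clockwise, from +0.524 to the leftmost pip at -1.571. It snapped ahead of the finger into the last click. Both final pictures show it on the orange pip.
- **Key:** I pressed it only after the lever was set. It went down about 6 mm and bottomed, with the wrist force reading 22.5 N. That is well over the spring's 4 N but below the 40 N limit. After release the force returned to noise level and the key looks fully up in the side picture.
- **Surroundings:** In the final pictures the tin on the plate and the other things in view look unmoved, and the arm is clear of everything.

No checks failed or disagreed. The one I could not measure directly is the key's travel after release, which I judged from the picture.

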